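# Take the roller out of the bench coater

### The job

The roller of the small bench coater has to come out for cleaning. First turn the coater's rotary isolator handle a quarter turn clockwise to off, until it clicks home crosswise to the roller and its locking tongue has swung off the opening; then grip the roller by its rubber and bring it out through the opening between the two end covers - the roller is longer than the opening, so tilt it, short-shaft end up first, and draw the long shaft out from under the other cover without forcing it against the machine. Finish still holding the roller in the gripper, level and still, a good hand's breadth (about 100 mm) above the covers, with the isolator left off and the things round about left where they are.

Things in the scene. Friction and masses are not known exactly. Their poses are not given: they have to be found in the camera images.
- coater: grey bench-top roller coater, fixed, 140 mm deep (x), 410 mm long (y), 118 mm high. Origin at bench height under the middle of its open bay; +x to its back, +y to its left (long-shaft side), z up. The bay, y -100 to +100 mm, is open above, its floor at z 21 mm; rails 50 mm high at x -70 to -64 and +64 to +70 mm close its front and back. Hollow end housings hide the shaft ends
- left_cover_edge (a point): middle of the left cover's edge at the bay, on top: coater y +100, z 118 mm. The cover is 4 mm thick (z 114 to 118) and runs on to y +200; below it the housing is hollow to y +194 mm and opens into the bay by a window 48 mm wide in x, from the base (z 18) up to the cover. Axes as the coater's
- right_cover_edge (a point): middle of the right cover's edge at the bay, on top: coater y -100, z 118 mm. Cover 4 mm thick, to y -210, with the isolator on it; the same 48 mm window, but below it a wall at y -138 mm stops the short shaft. Axes as the coater's
- left_saddle (a point): floor of the left saddle, 72 mm above the bench, at coater y +122 mm (the right one is at y -122): a plate 6 mm thick in y and 46 mm wide in x, open above, in which a shaft rests between two horns 14.8 mm apart that reach up to z 78 mm. Both saddles stand inside the housings, below the covers
- isolator (a joint): rotary isolator on the right cover, upright axis at coater x 0, y -170 mm. 0 = on: handle and steel tongue in line with the roller, the tongue (24 mm wide, z 119 to 126) reaching over the opening to y -60, so the roller cannot be lifted. 1.57 rad = off: turned clockwise from above, tongue to the back (+x). A detent holds both ends: past half-way (0.79 rad; peak 0.1 N m) it snaps home itself
- isolator_grip (a point): point on the isolator's axis, 152 mm above the bench, in the middle of the handle: a black bar 18 mm thick, 70 mm long (along the tongue), z 136 to 164 mm, above a flat disc of 23 mm radius (top at z 127 mm). Its y axis runs along the bar towards the tongue's tip
- roller: the coater's roller, loose in its saddles, about 0.3 kg, 260 mm long over its shafts. Origin: on its axis at mid-length; its y axis lies along it, +y towards the long shaft. Black rubber 32 mm in diameter from y -95 to +70 mm (centre of mass about y -10), steel shafts 12 mm in diameter: the long one from y +70 to +130, the short one from y -95 to -130 mm. It may roll about its own axis
- roller_short_end (a point): tip of the roller's short shaft (under the right cover, by the isolator, at the start)
- roller_long_end (a point): tip of the roller's long shaft (under the left cover at the start)
- jar_ink_a: squat dark ink jar with a black lid, 69 mm wide, 75 mm tall, a bystander; origin under its middle
- jar_clear: squat pale jar with a black lid, 67 mm wide, 80 mm tall, a bystander; origin under its middle
- bottle_medium: ochre bottle with a white cap, 54 mm wide, 130 mm tall, a bystander; origin under its middle

How it is judged:
By the outcome, as a careful person would: the job done as asked, in the order asked, and still so for the second after the job is handed in, while the arm keeps its last pose, push and grip.
It also fails if it takes over 48 s, if anything falls off the work surface, if the arm or the gripper's body presses on something with over 40 N, if the wrist force passes 120 N, or if a joint passes its speed limit or range.

### The arm

A 6-joint arm with a two-finger parallel gripper is mounted at the origin on the work surface; the furniture and walls round the work are solid. World frame = base frame: x ahead of the robot, y to its left, z up, the work surface at z = 0. Lengths are in m, angles in rad, forces in N, time in s.
With the tool pointing down it reaches from about 0.25 to 0.725 m from the base axis. Payload 4 kg.
Tool frame: the origin (TCP) lies midway between the tips of the shut fingers; the grasp point (between the pads) lies 19 mm behind it; z points along the fingers, y is the line along which they close (so a half turn about z gives the same grasp; the last joint's range is limited). The gripper opens to 85 mm and grips with 20 to 120 N. Pads are 22 mm wide; open, the fingers measure 114 mm over their backs; the gripper's body (76 mm by 85 mm) begins 54 mm behind the grasp point. The pads swing forward as they close: fully open they stand 13 mm farther back than shut.
Start: joints at [-1.251, 0.241, 0.005, 1.335, 0, 1.571], TCP at [0.157, -0.475, 0.231] pointing down, gripper open.
Joint ranges: [-2.72, 2.72], [-1.05, 1.87], [-1.09, 1.28], [-1.99, 2.15], [-1.42, 1.44], [-3.14, 3.14]. Speed limits (rad/s): [2.79, 2.79, 3.14, 3.14, 3.14, 3.14].

### API

Orientations are given as a unit quaternion [x, y, z, w].
In Python, from workcell import bot, camera, job_done gives the robot as it stands.
- The arm moves only by the tool carry_out, never from a script. Its argument "plan" is a list of rows, each an object of numbers: "dx", "dy", "dz": the shift along the tool's x, y, z in mm; "twist": the turn about the tool's z in degrees; "fingers": the closure, from -1 (fully open) to 1 (shut). In form: [{"dx": .., "dy": .., "dz": .., "twist": .., "fingers": ..}, ...]. A call has exactly 5 rows; each row is the pose to reach, as a shift and turn from the pose commanded when the call began, along the tool's axes at that moment; what a row does not reach only later rows make up. A row lasts 1/12 s, in which the tool goes at most 41.7 mm and 7.16 degrees, less where a joint would pass 70% of its speed; a pose out of reach is approached as far as the arm can. A call with a gripper value outside its range is refused whole. The fingers move at their own pace and stop on an object; the grip force is fixed at half the most. Time passes only in rows, so rows that repeat a pose let the fingers close, or fill a call up. It gives the time, the measured TCP pose, the force, the opening and the grip force at its end, in the units of the state.
- bot.get_obs(): the state, without advancing time (a new reading comes with each control period).
- camera(name): name is "side" or "top"; returns a dict with "image" (480x640x3 uint8, red, green, blue), "intrinsics" (3x3 intrinsics, pixels), "distortion" ([k1, k2, p1, p2, k3] as OpenCV has them; the pictures are not rectified), "eye" and "attitude" of the camera in the world. Camera axes: x right, y down, z forward; pixel columns grow to the right and rows downward; lengths in m; the calibration is good to about 2 mm. A picture is of the moment at which its call begins. There is no depth.
- job_done(): hands the job in; it is judged then, once.
The state is a dict: "clock": time; "joint_pos": joint angles; "joint_vel": joint speeds; "tau": joint torques, N m; "eef_pos": TCP position; "tool_rot": TCP orientation; "ft_force": force on the tool from outside, world axes, zero at the start; "ft_torque": the same for the moment, N m; "grip_width": finger opening in m; "grasp_force": force on a finger pad.
Only numpy, scipy, OpenCV 4.12 (cv2) and the standard library are available. Lean on these libraries where they do the work, as an engineer would, in place of code of your own. Each camera call takes 0.05 s, during which the arm holds its last target. There are 200 camera calls.

## Working session

There is one attempt and no reset: what is moved stays moved. The work goes in short steps, Python scripts to look and compute and a tool call to move; the robot and the scene stay as the last step left them, time stands still between calls to the robot, and variables do not carry over. Pictures are saved under pics/ and viewed, at most 10 in all, crops included, and the job is handed in when it is done.

Besides the shell and the picture viewer there is one more tool, called after ">>>" by a JSON object that holds its "fn" and its "kwargs". carry_out: Moves the arm, as the interface text tells. Its arguments: {"type":"object","properties":{"plan":{"type":"array","items":{"type":"object","properties":{"dx":{"type":"number"},"dy":{"type":"number"},"dz":{"type":"number"},"twist":{"type":"number"},"fingers":{"type":"number"}}}}},"required":["plan"]}

```bash
ls; mkdir -p pics
python3 - <<'E'
from workcell import bot,camera
import cv2,numpy as np
for n in("top","side"):
    c=camera(n);cv2.imwrite(f"pics/{n}0.png",c["image"][:,:,::-1])
    print(n,c["intrinsics"],c["distortion"],c["eye"],c["attitude"])
print(bot.get_obs())
E
```

```text
pics
top [[617.88952088   0.         316.77274837]
 [  0.         617.88952088 239.56057352]
 [  0.           0.           1.        ]] [-0.01367081  0.          0.          0.          0.        ] [ 0.23813949 -0.19762394  1.88061529] [-0.69580998  0.71592061 -0.03999656  0.04130894]
side [[444.85379488   0.         311.70024023]
 [  0.         444.85379488 235.1360529 ]
 [  0.           0.           1.        ]] [-0.09359618  0.          0.          0.          0.        ] [1.35077532 0.01587466 1.02124901] [ 0.56398569  0.72697853 -0.30448672 -0.2463944 ]
{'clock': 0.1, 'joint_pos': array([-1.25100308e+00,  2.41330146e-01,  3.89222104e-03,  1.33523695e+00,
        1.09782940e-05,  1.57082543e+00]), 'joint_vel': array([-0.00094499, -0.00089912,  0.00113801,  0.00081727,  0.00163294,
        0.00148609]), 'tau': array([-7.94575171e-04, -3.73137474e+01,  2.53010899e+01,  1.08546545e-02,
       -4.48979290e-05, -7.60664193e-06]), 'eef_pos': array([ 0.1570109 , -0.47411343,  0.23051844]), 'tool_rot': array([ 9.87245630e-01,  1.59201708e-01, -1.44142153e-04, -9.28165354e-04]), 'ft_force': array([-0.83052843,  0.21201357, -0.48179809]), 'ft_torque': array([-0.05048156,  0.00881724, -0.02107309]), 'grasp_force': 0.0, 'grip_width': 0.085889774350639}
```

View pics/top0.png

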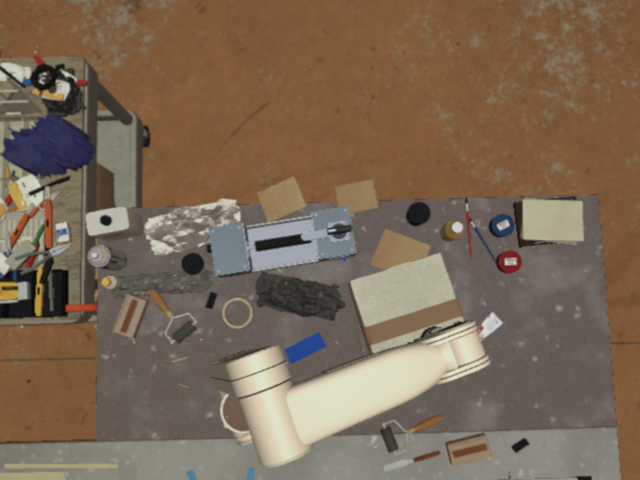

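View pics/side0.png

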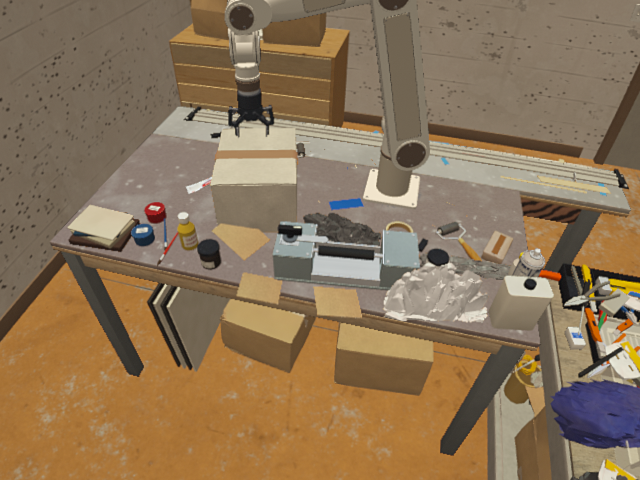

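Run:
```python
import cv2,numpy as np
a=cv2.imread("pics/top0.png")[200:282,202:362];b=cv2.imread("pics/side0.png")[215:293,266:426]
r=lambda i:cv2.resize(i,(800,i.shape[0]*5-(i.shape[0]*5)//5*0),interpolation=cv2.INTER_CUBIC)
cv2.imwrite("pics/topc.png",r(a));cv2.imwrite("pics/sidec.png",r(b))
```

```text
(no output)
```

View pics/topc.png

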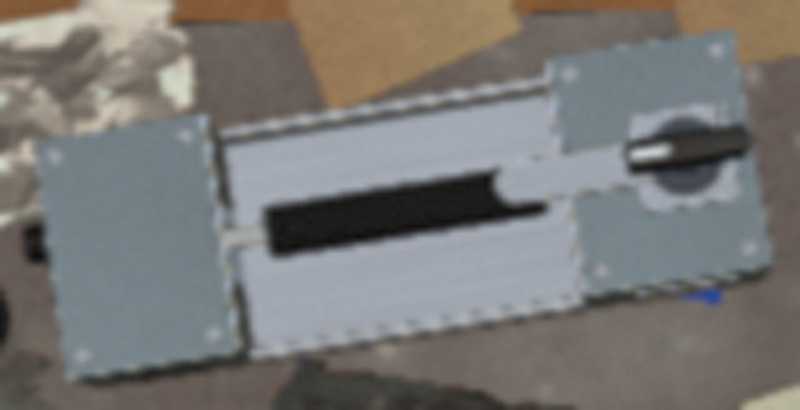

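View pics/sidec.png

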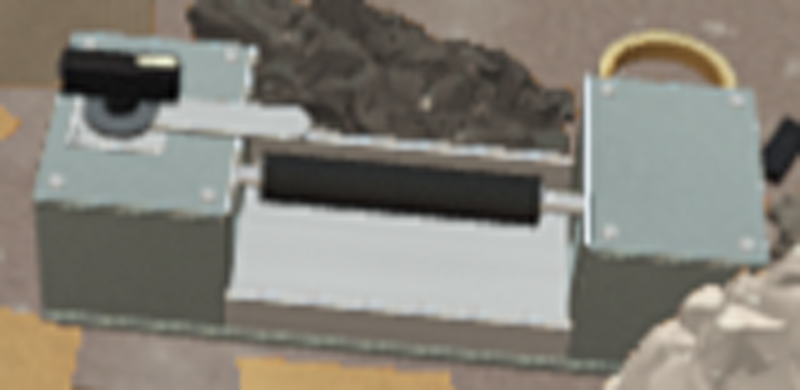

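```bash
cat > h.py <<'E'
import numpy as np,cv2
from scipy.spatial.transform import Rotation as R
from scipy.optimize import least_squares
def proj(c,P):
    Rw=R.from_quat(c["attitude"]).inv(); p=Rw.apply(np.atleast_2d(P)-c["eye"])
    return cv2.projectPoints(p,np.zeros(3),np.zeros(3),c["intrinsics"],c["distortion"])[0][:,0]
def W(q,P):
    P=np.atleast_2d(P); c,s=np.cos(q[2]),np.sin(q[2])
    return np.c_[q[0]+c*P[:,0]-s*P[:,1],q[1]+s*P[:,0]+c*P[:,1],P[:,2]]
E
python3 - <<'E'
from h import *
from workcell import camera
T=camera("top");S=camera("side")
cor=np.array([[70,200],[70,100],[-70,100],[-70,200],[70,-100],[70,-210],[-70,-210],[-70,-100]])
M=np.c_[cor,np.full(8,118)]/1e3
t=np.array([[38,140],[207,115],[243,353],[70,380],[548,62],[735,33],[770,265],[582,303]])/5+[202-.4,200-.4]
s=np.array([[768,262],[585,245],[590,75],[752,92],[228,213],[35,200],[68,35],[258,45]])/5+[266-.4,215-.4]
for use in("both","top","side"):
    f=lambda q:np.r_[(proj(T,W(q,M))-t).ravel()*(use!="side"),(proj(S,W(q,M))-s).ravel()*(use!="top")]
    r=least_squares(f,[.45,-.2,.1]);print(use,r.x,np.abs(r.fun).max());
    if use=="both":q=r.x;print(r.fun.reshape(-1,2).round(1))
np.save("q.npy",q)
# predicted: roller rubber ends, handle ends
P=np.array([[0,70,78],[0,-95,78],[0,-170,152],[0,-135,164],[0,-205,164],[0,-60,126]])/1e3
print((proj(T,W(q,P))-[202,200])*5,(proj(S,W(q,P))-[266,215])*5,sep="\n")
print(W(q,P))
E
```

```text
both [ 0.44110071 -0.09112787  0.1306031 ] 1.6295241409375762
[[-1.6  0.4]
 [-1.1 -0.1]
 [-1.2  0.2]
 [-1.3  0.4]
 [-0.8 -0.4]
 [-0.6 -0.5]
 [ 0.4  0.7]
 [ 0.1 -0.8]
 [-0.7  0.3]
 [-0.4  0.3]
 [-1.3 -0.1]
 [-0.2 -0.5]
 [-0.9  0. ]
 [-1.3 -1. ]
 [ 0.4 -1.2]
 [-1.5  0. ]]
top [ 0.4410029  -0.09331822  0.1273371 ] 1.1414876603926132
side [ 0.4415083  -0.08881753  0.13749541] 0.9818629126532414
[[275.65031807 230.83491821]
 [553.26639343 186.54931895]
 [683.21121052 150.08409295]
 [622.22932741 157.12763961]
 [745.50901963 137.47511233]
 [491.9970572  186.25442939]]
[[521.71014729 198.48487316]
 [242.68991038 172.78241733]
 [114.74010586  70.28916681]
 [175.43077904  60.29530715]
 [ 53.47424805  49.45061068]
 [304.69017597 120.18129007]]
[[ 0.43198446 -0.02172402  0.078     ]
 [ 0.45347276 -0.18531881  0.078     ]
 [ 0.46324017 -0.25968007  0.152     ]
 [ 0.45868205 -0.22497815  0.164     ]
 [ 0.4677983  -0.29438199  0.164     ]
 [ 0.44891464 -0.15061688  0.126     ]]
```

>>> {"fn": "carry_out", "kwargs": {"plan": [{"dz": -36,"fingers": -1},{"dz": -72,"fingers": -1},{"dz": -108,"fingers": -1},{"dz": -144,"fingers": -1},{"dz": -180,"fingers": -1}]}}

```text
$.plan[0]: bad value
```

>>> {"fn": "carry_out", "kwargs": {"plan": [{"dx": 36,"dy": -11,"twist": -7,"fingers": -1},{"dx": 72,"dy": -22,"twist": -14,"fingers": -1},{"dx": 108,"dy": -32,"twist": -21,"fingers": -1},{"dx": 144,"dy": -43,"twist": -28,"fingers": -1},{"dx": 180,"dy": -54,"twist": -35,"fingers": -1}]}}

```text
$.plan[0]: bad value
```

```bash
cat >> h.py <<'E'
q=np.load("q.npy")
def goto(x,y,z,ang=0,dq=0):
    """coater-frame TCP target mm, closing axis angle (deg) relative to coater x"""
    from workcell import bot
    o=bot.get_obs();r=R.from_quat(o["tool_rot"]);t=W(q,[x/1e3,y/1e3,z/1e3])[0]
    d=r.inv().apply(t-o["eef_pos"])*1e3;yv=r.apply([0,1,0]);a=np.degrees(np.arctan2(yv[1],yv[0])-q[2])
    tw=(a-ang+180)%360-180
    c,s=np.cos(q[2]),np.sin(q[2]);e=o["eef_pos"]-[q[0],q[1],0]
    print("shift",d.round(1),"twist",tw.round(1),"| at coater",(np.array([c*e[0]+s*e[1],-s*e[0]+c*e[1],e[2]])*1e3).round(1),"F",o["ft_force"].round(1),"tq",o["ft_torque"].round(2),"w",round(o["grip_width"]*1e3,1),"g",round(o["grasp_force"],1),"t",o["clock"],"q6",o["joint_pos"][5].round(2))
E
python3 -c "
from h import *
goto(0,-170,260,0)"
```

```text
shift [ 358.1 -107.5  -29.1] twist -79.2 | at coater [-331.5 -342.9  230.8] F [-0.8  1.   0.1] tq [-0.01 -0.06  0.02] w 85.4 g 0.0 t 0.2 q6 1.57
```

>>> {"fn": "carry_out", "kwargs": {"plan": [{"dx": 0,"dy": 0,"dz": -36,"twist": 0,"fingers": -1},{"dx": 0,"dy": 0,"dz": -72,"twist": 0,"fingers": -1},{"dx": 0,"dy": 0,"dz": -108,"twist": 0,"fingers": -1},{"dx": 0,"dy": 0,"dz": -144,"twist": 0,"fingers": -1},{"dx": 0,"dy": 0,"dz": -180,"twist": 0,"fingers": -1}]}}

```text
clock: 0.62
eef_pos: [0.157, -0.4742, 0.4129]
tool_rot: [0.987, 0.159, -0.0, -0.0]
ft_force: [0.8, -0.7, 0.6]
grip_width: 0.0857
grasp_force: 0.0
```

>>> {"fn": "carry_out", "kwargs": {"plan": [{"dx": 36,"dy": -11,"dz": 0,"twist": -7,"fingers": -1},{"dx": 72,"dy": -22,"dz": 0,"twist": -14,"fingers": -1},{"dx": 108,"dy": -32,"dz": 0,"twist": -21,"fingers": -1},{"dx": 144,"dy": -43,"dz": 0,"twist": -28,"fingers": -1},{"dx": 180,"dy": -54,"dz": 0,"twist": -35,"fingers": -1}]}}

```text
clock: 1.03
eef_pos: [0.3121, -0.3657, 0.4112]
tool_rot: [0.892, 0.451, 0.0, -0.0]
ft_force: [-0.2, -1.3, -0.2]
grip_width: 0.0853
grasp_force: 0.0
```

```bash
python3 -c "
from h import *
goto(0,-170,260,0)"
```

```text
shift [175.   58.8 151.2] twist -43.9 | at coater [-163.7 -255.4  411.2] F [-0.2 -1.3 -0.2] tq [ 0.01 -0.06 -0.03] w 85.3 g 0.0 t 1.0333 q6 1.34
```

>>> {"fn": "carry_out", "kwargs": {"plan": [{"dx": 35,"dy": 12,"dz": 0,"twist": -7,"fingers": -1},{"dx": 70,"dy": 24,"dz": 0,"twist": -14,"fingers": -1},{"dx": 105,"dy": 36,"dz": 0,"twist": -21,"fingers": -1},{"dx": 140,"dy": 47,"dz": 0,"twist": -28,"fingers": -1},{"dx": 175,"dy": 59,"dz": 0,"twist": -35,"fingers": -1}]}}

```text
clock: 1.45
eef_pos: [0.4641, -0.2602, 0.4113]
tool_rot: [0.715, 0.699, -0.0, -0.0]
ft_force: [0.1, -0.3, 0.2]
grip_width: 0.0854
grasp_force: 0.0
```

>>> {"fn": "carry_out", "kwargs": {"plan": [{"dx": 0,"dy": 0,"dz": 36,"twist": -6,"fingers": -1},{"dx": 0,"dy": 0,"dz": 72,"twist": -9,"fingers": -1},{"dx": 0,"dy": 0,"dz": 108,"twist": -9,"fingers": -1},{"dx": 0,"dy": 0,"dz": 144,"twist": -9,"fingers": -1},{"dx": 0,"dy": 0,"dz": 180,"twist": -9,"fingers": -1}]}}

```text
clock: 1.87
eef_pos: [0.4627, -0.2612, 0.2295]
tool_rot: [0.66, 0.751, -0.0, -0.0]
ft_force: [1.4, -0.6, 0.1]
grip_width: 0.0853
grasp_force: 0.0
```

Run:
```python
from h import *
from workcell import camera
goto(0,-170,134,0)
out=[]
T=camera("top");S=camera("side")
cv2.imwrite("pics/ab.png",np.vstack([cv2.resize(T["image"][195:285,280:400,::-1],(800,600))[:0],cv2.resize(T["image"][200:275,290:390,::-1],(400,300),interpolation=2),cv2.resize(S["image"][195:270,250:350,::-1],(400,300),interpolation=2)]))
```

```text
shift [ 1.5  0.7 95.5] twist -0.1 | at coater [  -0.7 -171.5  229.5] F [ 1.4 -0.6  0.1] tq [ 0.01 -0.03  0.02] w 85.3 g 0.0 t 1.8667 q6 0.93Traceback (most recent call last):
  File "<stdin>", line 6, in <module>
    return _nx.concatenate(arrs, 0, dtype=dtype, casting=casting)
           ~~~~~~~~~~~~~~~^^^^^^^^^^^^^^^^^^^^^^^^^^^^^^^^^^^^^^^
ValueError: all the input array dimensions except for the concatenation axis must match exactly, but along dimension 1, the array at index 0 has size 800 and the array at index 1 has size 400
```

>>> {"fn": "carry_out", "kwargs": {"plan": [{"dx": 1,"dy": 0,"dz": 25,"twist": 0,"fingers": -1},{"dx": 1,"dy": 1,"dz": 50,"twist": 0,"fingers": -1},{"dx": 1,"dy": 1,"dz": 75,"twist": 0,"fingers": -1},{"dx": 1,"dy": 1,"dz": 92,"twist": 0,"fingers": -1},{"dx": 1,"dy": 1,"dz": 92,"twist": 0,"fingers": -1}]}}

```text
clock: 2.38
eef_pos: [0.4631, -0.2602, 0.1381]
tool_rot: [0.661, 0.751, -0.0, -0.002]
ft_force: [-0.9, -0.5, -0.2]
grip_width: 0.0854
grasp_force: 0.0
```

>>> {"fn": "carry_out", "kwargs": {"plan": [{"dx": 0,"dy": 0,"dz": 0,"twist": 0,"fingers": 1},{"dx": 0,"dy": 0,"dz": 0,"twist": 0,"fingers": 1},{"dx": 0,"dy": 0,"dz": 0,"twist": 0,"fingers": 1},{"dx": 0,"dy": 0,"dz": 0,"twist": 0,"fingers": 1},{"dx": 0,"dy": 0,"dz": 0,"twist": 0,"fingers": 1}]}}

```text
clock: 2.8
eef_pos: [0.4645, -0.261, 0.1407]
tool_rot: [0.661, 0.751, 0.0, 0.001]
ft_force: [-0.5, -0.9, 0.2]
grip_width: 0.0254
grasp_force: 0.0
```

Run:
```python
from h import *
from workcell import camera
goto(0,-170,134,0)
T=camera("top");S=camera("side")
cv2.imwrite("pics/ab.png",np.hstack([cv2.resize(T["image"][200:275,290:390,::-1],(400,300),interpolation=2),cv2.resize(S["image"][195:270,250:350,::-1],(400,300),interpolation=2)]))
```

```text
shift [ 1.5 -1.1  6.7] twist -0.2 | at coater [   1.1 -171.5  140.7] F [-0.5 -0.9  0.2] tq [0.01 0.04 0.01] w 25.4 g 0.0 t 2.8 q6 0.93
```

View pics/ab.png

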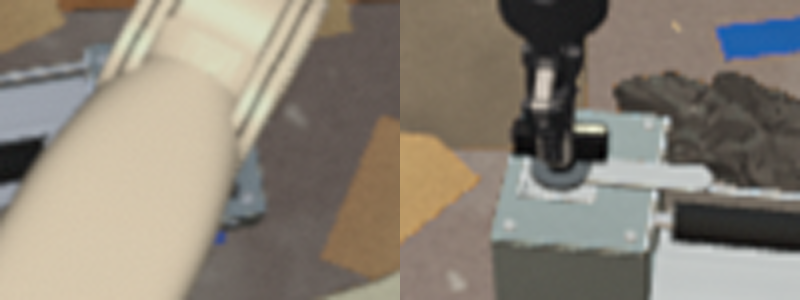

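Side crop: the fingers straddle the black bar mid-length (about px (560,145)); the top view is hidden by the arm. Closing is nearly complete, so I turn clockwise.

>>> {"fn": "carry_out", "kwargs": {"plan": [{"dx": 0,"dy": 0,"dz": 2,"twist": 0,"fingers": 1},{"dx": 0,"dy": 0,"dz": 2,"twist": 0,"fingers": 1},{"dx": 0,"dy": 0,"dz": 2,"twist": 0,"fingers": 1},{"dx": 0,"dy": 0,"dz": 2,"twist": 5,"fingers": 1},{"dx": 0,"dy": 0,"dz": 2,"twist": 10,"fingers": 1}]}}

```text
clock: 3.32
eef_pos: [0.4653, -0.2608, 0.1407]
tool_rot: [0.725, 0.689, 0.001, 0.002]
ft_force: [-1.7, 2.7, 15.2]
grip_width: 0.0165
grasp_force: 63.0
```

```bash
python3 -c "
from h import *
goto(0,-170,140,0)"
```

```text
shift [ 1.1 -2.1  0.7] twist -10.3 | at coater [   1.9 -171.4  140.7] F [-1.7  2.7 15.2] tq [0.67 0.66 0.12] w 16.5 g 63.0 t 3.3167 q6 1.11
```

>>> {"fn": "carry_out", "kwargs": {"plan": [{"dx": 0,"dy": 0,"dz": -2,"twist": 7,"fingers": 1},{"dx": 0,"dy": 0,"dz": -2,"twist": 14,"fingers": 1},{"dx": 0,"dy": 0,"dz": -2,"twist": 21,"fingers": 1},{"dx": 0,"dy": 0,"dz": -2,"twist": 28,"fingers": 1},{"dx": 0,"dy": 0,"dz": -2,"twist": 35,"fingers": 1}]}}

```text
clock: 3.73
eef_pos: [0.464, -0.2603, 0.1407]
tool_rot: [0.899, 0.438, 0.001, 0.0]
ft_force: [-1.0, 2.3, 8.3]
grip_width: 0.0167
grasp_force: 62.0
```

>>> {"fn": "carry_out", "kwargs": {"plan": [{"dx": 0,"dy": 0,"dz": 0,"twist": 7,"fingers": 1},{"dx": 0,"dy": 0,"dz": 0,"twist": 14,"fingers": 1},{"dx": 0,"dy": 0,"dz": 0,"twist": 21,"fingers": 1},{"dx": 0,"dy": 0,"dz": 0,"twist": 28,"fingers": 1},{"dx": 0,"dy": 0,"dz": 0,"twist": 35,"fingers": 1}]}}

```text
clock: 4.15
eef_pos: [0.4633, -0.2593, 0.1408]
tool_rot: [0.989, 0.148, 0.0, -0.001]
ft_force: [-2.4, 5.2, 10.0]
grip_width: 0.0167
grasp_force: 62.3
```

>>> {"fn": "carry_out", "kwargs": {"plan": [{"dx": 0,"dy": 0,"dz": 0,"twist": 6,"fingers": 1},{"dx": 0,"dy": 0,"dz": 0,"twist": 11,"fingers": 1},{"dx": 0,"dy": 0,"dz": 0,"twist": 11,"fingers": 1},{"dx": 0,"dy": 0,"dz": 0,"twist": 11,"fingers": 1},{"dx": 0,"dy": 0,"dz": 0,"twist": 11,"fingers": 1}]}}

```text
clock: 4.57
eef_pos: [0.4632, -0.2589, 0.1407]
tool_rot: [0.998, 0.057, -0.0, -0.001]
ft_force: [-4.0, 5.1, 10.8]
grip_width: 0.017
grasp_force: 63.2
```

Run:
```python
from h import *
from workcell import camera
goto(0,-170,140,-90)
S=camera("side")
cv2.imwrite("pics/s2.png",cv2.resize(S["image"][195:285,250:430,::-1],(800,400),interpolation=2))
```

```text
shift [-0.   0.7  0.7] twist -1.0 | at coater [ 1.000e-01 -1.693e+02  1.407e+02] F [-4.   5.1 10.8] tq [1.16 0.7  0.96] w 17.0 g 63.2 t 4.5667 q6 2.52
```

View pics/s2.png

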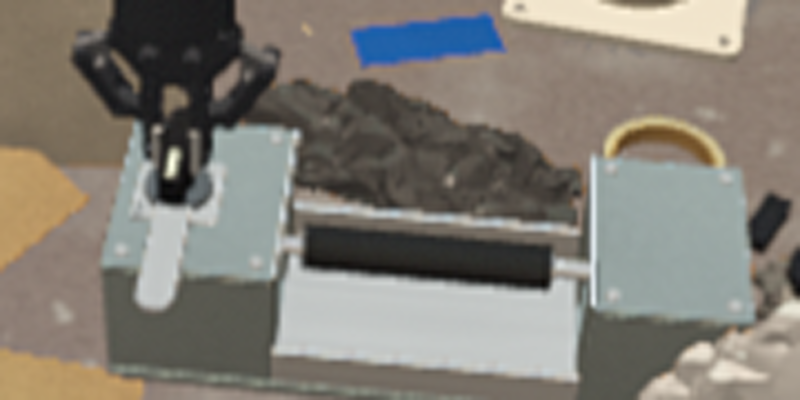

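Side view: tongue points to the back (tip at crop px (155,295)), handle crosswise, opening clear. Now I release and move to the roller.

>>> {"fn": "carry_out", "kwargs": {"plan": [{"dx": 0,"dy": 0,"dz": 0,"twist": -1,"fingers": -1},{"dx": 0,"dy": 0,"dz": 0,"twist": -1,"fingers": -1},{"dx": 0,"dy": 0,"dz": 0,"twist": -1,"fingers": -1},{"dx": 0,"dy": 0,"dz": 0,"twist": -1,"fingers": -1},{"dx": 0,"dy": 0,"dz": 0,"twist": -1,"fingers": -1}]}}

```text
clock: 5.03
eef_pos: [0.4637, -0.2607, 0.1391]
tool_rot: [0.998, 0.064, -0.0, -0.0]
ft_force: [-0.3, -0.7, 1.0]
grip_width: 0.0762
grasp_force: 0.0
```

>>> {"fn": "carry_out", "kwargs": {"plan": [{"dx": 0,"dy": 0,"dz": -8,"twist": 0,"fingers": -1},{"dx": 0,"dy": 0,"dz": -20,"twist": 0,"fingers": -1},{"dx": 0,"dy": 0,"dz": -35,"twist": 0,"fingers": -1},{"dx": 0,"dy": 0,"dz": -55,"twist": 0,"fingers": -1},{"dx": 0,"dy": 0,"dz": -70,"twist": 0,"fingers": -1}]}}

```text
clock: 5.45
eef_pos: [0.464, -0.2608, 0.2111]
tool_rot: [0.998, 0.064, 0.0, 0.0]
ft_force: [-0.1, -0.7, 1.0]
grip_width: 0.0852
grasp_force: 0.0
```

>>> {"fn": "carry_out", "kwargs": {"plan": [{"dx": 0,"dy": -21,"dz": 0,"twist": -7,"fingers": -1},{"dx": 0,"dy": -42,"dz": 0,"twist": -14,"fingers": -1},{"dx": 0,"dy": -63,"dz": 0,"twist": -21,"fingers": -1},{"dx": 0,"dy": -84,"dz": 0,"twist": -28,"fingers": -1},{"dx": 0,"dy": -105,"dz": 0,"twist": -35,"fingers": -1}]}}

```text
clock: 5.87
eef_pos: [0.4503, -0.1557, 0.21]
tool_rot: [0.932, 0.364, 0.0, 0.0]
ft_force: [0.1, -0.2, 0.3]
grip_width: 0.0852
grasp_force: 0.0
```

>>> {"fn": "carry_out", "kwargs": {"plan": [{"dx": 0,"dy": 0,"dz": 0,"twist": -7,"fingers": -1},{"dx": 0,"dy": 0,"dz": 0,"twist": -14,"fingers": -1},{"dx": 0,"dy": 0,"dz": 0,"twist": -21,"fingers": -1},{"dx": 0,"dy": 0,"dz": 0,"twist": -28,"fingers": -1},{"dx": 0,"dy": 0,"dz": 0,"twist": -35,"fingers": -1}]}}

```text
clock: 6.28
eef_pos: [0.4506, -0.1565, 0.21]
tool_rot: [0.779, 0.627, 0.0, 0.0]
ft_force: [-0.7, -0.3, -0.4]
grip_width: 0.0853
grasp_force: 0.0
```

>>> {"fn": "carry_out", "kwargs": {"plan": [{"dx": 0,"dy": 0,"dz": 5,"twist": -7,"fingers": -1},{"dx": 0,"dy": 0,"dz": 10,"twist": -14,"fingers": -1},{"dx": 0,"dy": 0,"dz": 20,"twist": -19,"fingers": -1},{"dx": 0,"dy": 0,"dz": 30,"twist": -19,"fingers": -1},{"dx": 0,"dy": 0,"dz": 30,"twist": -19,"fingers": -1}]}}

```text
clock: 6.7
eef_pos: [0.4494, -0.1561, 0.1781]
tool_rot: [0.667, 0.745, -0.001, -0.001]
ft_force: [-0.1, 0.1, 0.3]
grip_width: 0.0857
grasp_force: 0.0
```

Run:
```python
from h import *
from workcell import camera
goto(0,-62,60,0)
S=camera("side")
cv2.imwrite("pics/s3.png",cv2.resize(S["image"][165:285,250:430,::-1],(800,533),interpolation=2))
```

```text
shift [  3.4   0.5 118.1] twist -1.2 | at coater [ -0.3 -65.5 178.1] F [-0.1  0.1  0.3] tq [ 0.02 -0.02  0.01] w 85.7 g 0.0 t 6.7 q6 1.13
```

View pics/s3.png

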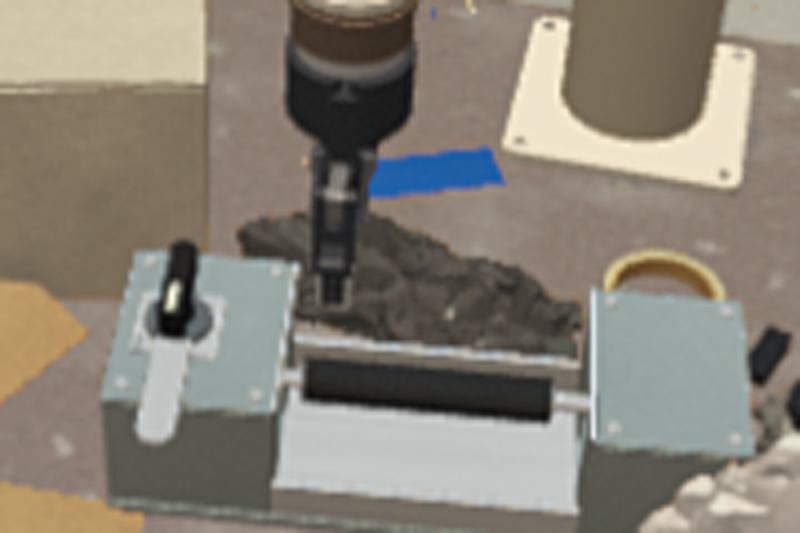

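Isolator handle and tongue stand off (tongue tip at px (155,435)); roller lies in its saddles, rubber px 303–552, fingers above its short end. Descend and grip lightly first.

>>> {"fn": "carry_out", "kwargs": {"plan": [{"dx": 2,"dy": 0,"dz": 30,"twist": -1,"fingers": -1},{"dx": 2,"dy": 0,"dz": 60,"twist": -1,"fingers": -1},{"dx": 2,"dy": 0,"dz": 90,"twist": -1,"fingers": -1},{"dx": 2,"dy": 0,"dz": 110,"twist": -1,"fingers": -1},{"dx": 2,"dy": 0,"dz": 121,"twist": -1,"fingers": -1}]}}

```text
clock: 7.17
eef_pos: [0.449, -0.1541, 0.0565]
tool_rot: [0.661, 0.751, -0.001, -0.001]
ft_force: [-0.5, -0.2, 1.2]
grip_width: 0.0855
grasp_force: 0.0
```

>>> {"fn": "carry_out", "kwargs": {"plan": [{"dx": 0,"dy": 0,"dz": 0,"twist": 0,"fingers": 0.2},{"dx": 0,"dy": 0,"dz": 0,"twist": 0,"fingers": 0.2},{"dx": 0,"dy": 0,"dz": 0,"twist": 0,"fingers": 0.2},{"dx": 0,"dy": 0,"dz": 0,"twist": 0,"fingers": 0.2},{"dx": 0,"dy": 0,"dz": 0,"twist": 0,"fingers": 0.26}]}}

```text
clock: 7.58
eef_pos: [0.4514, -0.1549, 0.0597]
tool_rot: [0.661, 0.751, 0.001, 0.001]
ft_force: [-0.3, -0.6, 2.3]
grip_width: 0.032
grasp_force: 5.9
```

>>> {"fn": "carry_out", "kwargs": {"plan": [{"dx": 0,"dy": 0,"dz": 0,"twist": 0,"fingers": 0.28},{"dx": 0,"dy": 0,"dz": 0,"twist": 0,"fingers": 0.28},{"dx": 0,"dy": 0,"dz": 0,"twist": 0,"fingers": 0.28},{"dx": 0,"dy": 0,"dz": 0,"twist": 0,"fingers": 0.28},{"dx": 0,"dy": 0,"dz": 0,"twist": 0,"fingers": 0.28}]}}

```text
clock: 8.0
eef_pos: [0.4514, -0.1549, 0.0597]
tool_rot: [0.661, 0.751, 0.001, 0.001]
ft_force: [-1.6, 0.3, 6.6]
grip_width: 0.0309
grasp_force: 23.5
```

```bash
python3 -c "
from h import *
goto(0,-64,56,0)"
```

```text
shift [ 0.5 -1.9  3.7] twist -0.2 | at coater [  1.9 -64.5  59.7] F [-1.6  0.3  6.6] tq [-0.03  0.14 -0.02] w 30.9 g 23.5 t 8.0 q6 1.11
```

>>> {"fn": "carry_out", "kwargs": {"plan": [{"dx": 0,"dy": 0,"dz": 0,"twist": 0,"fingers": 0.26},{"dx": 0,"dy": 0,"dz": 0,"twist": 0,"fingers": 0.26},{"dx": 0,"dy": 0,"dz": -4,"twist": 0,"fingers": 0.26},{"dx": 0,"dy": 0,"dz": -8,"twist": 0,"fingers": 0.26},{"dx": 0,"dy": 0,"dz": -12,"twist": 0,"fingers": 0.26}]}}

```text
clock: 8.42
eef_pos: [0.4495, -0.1541, 0.0702]
tool_rot: [0.66, 0.751, -0.0, -0.001]
ft_force: [0.7, 0.0, -3.0]
grip_width: 0.0315
grasp_force: 8.9
```

```bash
cat >> h.py <<'E'
def roller_hull(cam,yc,zc,th,x=0):
    """rubber outline; yc,zc = coater pos of roller origin, th tilt (rad, short end up)"""
    a=np.array([0,np.cos(th),-np.sin(th)]);u=np.array([0,np.sin(th),np.cos(th)]);P=[]
    for s in(-95,70):
        for k in np.linspace(0,2*np.pi,24): P.append(np.array([x,yc,zc])+s*a+16*(np.cos(k)*np.array([1,0,0])+np.sin(k)*u))
    return cv2.convexHull(proj(cam,W(q,np.array(P)/1e3)).astype(np.float32))
def fit_tilt(show=None,x=0,zoff=22,cams=("side",),yg=None):
    from workcell import bot,camera
    o=bot.get_obs();c,s=np.cos(q[2]),np.sin(q[2]);e=(o["eef_pos"]-[q[0],q[1],0])*1e3
    gy,gz=-s*e[0]+c*e[1],e[2]+zoff;best=[]
    S=camera("side");g=cv2.cvtColor(S["image"],cv2.COLOR_RGB2GRAY).astype(float)
    if show:cv2.imwrite(show,S["image"][:,:,::-1])
    for th in np.radians(np.arange(-14,40,1.)):
        for sl in range(-90,91,3):
            for dz in (-3,0,3):
                yc=gy-sl*np.cos(th);zc=gz+dz+sl*np.sin(th)
                h=roller_hull(S,yc,zc,th,x);m=np.zeros(g.shape,np.uint8);cv2.fillConvexPoly(m,np.round(h*16).astype(np.int32),1,shift=4)
                r=cv2.dilate(m,np.ones((7,7)))-cv2.dilate(m,np.ones((3,3)))
                best.append((g[r>0].clip(0,150).mean()-g[m>0].clip(0,150).mean(),np.degrees(th),sl,dz,yc,zc))
    best.sort(reverse=True);print("score,tilt,grip s,dz,yc,zc");print(np.round(best[:4],1))
E
python3 -c "
from h import *
goto(0,-64,56,0);fit_tilt('pics/s4.png')"
```

```text
shift [-0.5 -0.1 14.2] twist -0.2 | at coater [  0.1 -63.5  70.2] F [ 0.7  0.  -3. ] tq [ 0.06 -0.03 -0.  ] w 31.5 g 8.9 t 8.4167 q6 1.11
score,tilt,grip s,dz,yc,zc
[[ 77.1   4.  -75.   -3.   11.3  84. ]
 [ 76.5   4.  -78.   -3.   14.3  83.8]
 [ 76.1   3.  -75.   -3.   11.4  85.3]
 [ 75.6   3.  -78.   -3.   14.4  85.1]]
```

>>> {"fn": "carry_out", "kwargs": {"plan": [{"dx": 7,"dy": 0,"dz": 0,"twist": 0,"fingers": 0.26},{"dx": 14,"dy": 0,"dz": 0,"twist": 0,"fingers": 0.26},{"dx": 21,"dy": 0,"dz": 0,"twist": 0,"fingers": 0.26},{"dx": 28,"dy": 0,"dz": 0,"twist": 0,"fingers": 0.26},{"dx": 28,"dy": 0,"dz": 0,"twist": 0,"fingers": 0.26}]}}

```text
clock: 8.88
eef_pos: [0.4459, -0.1248, 0.07]
tool_rot: [0.66, 0.751, 0.0, -0.001]
ft_force: [-0.3, 1.7, -2.0]
grip_width: 0.0312
grasp_force: 8.9
```

```bash
python3 -c "
from h import *
goto(0,-36,56,0);fit_tilt('pics/s5.png')"
```

```text
shift [-2.  -0.3 14. ] twist -0.1 | at coater [  0.3 -34.   70. ] F [-0.3  1.7 -2. ] tq [ 0.07  0.03 -0.01] w 31.2 g 8.9 t 8.8833 q6 1.17
score,tilt,grip s,dz,yc,zc
[[ 74.9   3.  -72.   -3.   37.9  85.2]
 [ 74.5   3.  -75.   -3.   40.9  85. ]
 [ 74.4   3.  -78.   -3.   43.9  84.9]
 [ 74.2   4.  -78.   -3.   43.8  83.5]]
```

>>> {"fn": "carry_out", "kwargs": {"plan": [{"dx": 4,"dy": 0,"dz": 0,"twist": 0,"fingers": 0.26},{"dx": 4,"dy": 0,"dz": -4,"twist": 0,"fingers": 0.26},{"dx": 4,"dy": 0,"dz": -8,"twist": 0,"fingers": 0.26},{"dx": 4,"dy": 0,"dz": -12,"twist": 0,"fingers": 0.26},{"dx": 4,"dy": 0,"dz": -16,"twist": 0,"fingers": 0.26}]}}

```text
clock: 9.35
eef_pos: [0.4462, -0.1228, 0.0869]
tool_rot: [0.661, 0.751, 0.0, 0.0]
ft_force: [-0.5, 0.2, -2.5]
grip_width: 0.0313
grasp_force: 8.9
```

Run:
```python
from h import *
goto(0,-30,56,0);fit_tilt('pics/s6.png')
cv2.imwrite("pics/s6c.png",cv2.resize(cv2.imread("pics/s6.png")[165:285,250:430],(800,533),interpolation=2))
```

```text
shift [ 2.1 -1.  30.9] twist -0.2 | at coater [  1.  -32.1  86.9] F [-0.5  0.2 -2.5] tq [0.02 0.06 0.03] w 31.3 g 8.9 t 9.35 q6 1.17
score,tilt,grip s,dz,yc,zc
[[ 59.5  12.  -72.   -3.   38.4  90.9]
 [ 59.4  11.  -66.   -3.   32.7  93.3]
 [ 59.3  11.  -75.   -3.   41.5  91.6]
 [ 59.3  11.  -69.   -3.   35.7  92.7]]
```

View pics/s6c.png

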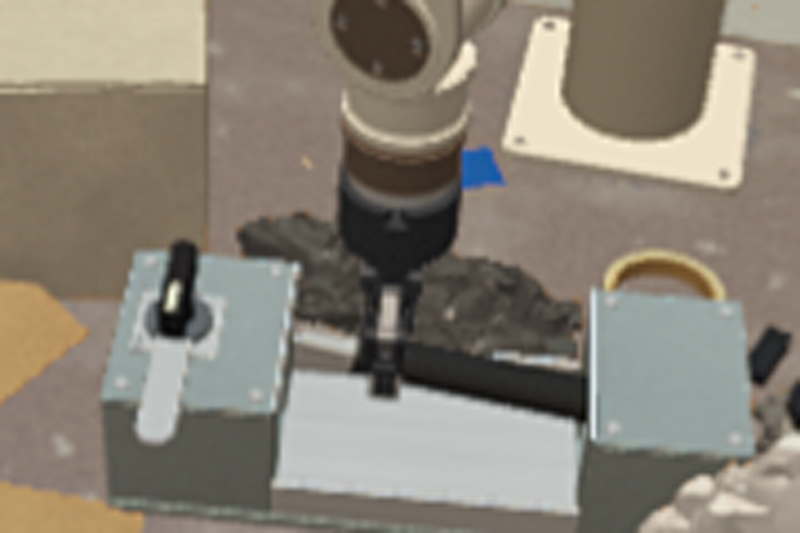

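Roller tilts freely in the light grip: short end up (rubber at px 355–590 sloping), long end under left cover. Continue.

>>> {"fn": "carry_out", "kwargs": {"plan": [{"dx": 1,"dy": 0,"dz": -7,"twist": 0,"fingers": 0.26},{"dx": 2,"dy": 0,"dz": -14,"twist": 0,"fingers": 0.26},{"dx": 3,"dy": 0,"dz": -21,"twist": 0,"fingers": 0.26},{"dx": 4,"dy": 0,"dz": -28,"twist": 0,"fingers": 0.26},{"dx": 4,"dy": 0,"dz": -35,"twist": 0,"fingers": 0.26}]}}

```text
clock: 9.82
eef_pos: [0.4456, -0.1185, 0.1222]
tool_rot: [0.66, 0.751, 0.0, 0.0]
ft_force: [-0.2, 0.2, -2.7]
grip_width: 0.0318
grasp_force: 9.1
```

Run:
```python
from h import *
goto(0,-30,56,0);fit_tilt('pics/s7.png')
```

```text
shift [-2.2 -0.9 66.2] twist -0.1 | at coater [  0.9 -27.8 122.2] F [-0.2  0.2 -2.7] tq [ 0.04 -0.02 -0.02] w 31.8 g 9.1 t 9.8167 q6 1.18
score,tilt,grip s,dz,yc,zc
[[ 57.2  21.  -66.   -3.   33.9 117.5]
 [ 57.2  23.  -69.   -3.   35.8 114.2]
 [ 57.1  21.  -69.   -3.   36.7 116.5]
 [ 57.   22.  -78.   -3.   44.6 112. ]]
```

>>> {"fn": "carry_out", "kwargs": {"plan": [{"dx": 0,"dy": 0,"dz": 0,"twist": 0,"fingers": 1},{"dx": 0,"dy": 0,"dz": 0,"twist": 0,"fingers": 1},{"dx": 0,"dy": 0,"dz": 0,"twist": 0,"fingers": 1},{"dx": -4,"dy": 0,"dz": -2,"twist": 0,"fingers": 1},{"dx": -8,"dy": 0,"dz": -4,"twist": 0,"fingers": 1}]}}

```text
clock: 10.28
eef_pos: [0.446, -0.1266, 0.1248]
tool_rot: [0.66, 0.751, -0.0, -0.001]
ft_force: [-0.1, 1.1, -2.7]
grip_width: 0.0298
grasp_force: 59.6
```

>>> {"fn": "carry_out", "kwargs": {"plan": [{"dx": -6,"dy": 0,"dz": -3,"twist": 0,"fingers": 1},{"dx": -13,"dy": 0,"dz": -6,"twist": 0,"fingers": 1},{"dx": -20,"dy": 0,"dz": -8,"twist": 0,"fingers": 1},{"dx": -27,"dy": 0,"dz": -11,"twist": 0,"fingers": 1},{"dx": -32,"dy": 0,"dz": -13,"twist": 0,"fingers": 1}]}}

```text
clock: 10.7
eef_pos: [0.451, -0.1599, 0.1387]
tool_rot: [0.661, 0.751, -0.0, 0.001]
ft_force: [-0.0, 0.2, -2.8]
grip_width: 0.0303
grasp_force: 59.8
```

Run:
```python
from h import *
goto(0,-100,56,0);fit_tilt('pics/s8.png')
```

```text
shift [-30.5  -0.8  82.8] twist -0.2 | at coater [  0.9 -69.4 138.7] F [-0.   0.2 -2.8] tq [-0.25  0.   -0.  ] w 30.3 g 59.8 t 10.7 q6 1.1
score,tilt,grip s,dz,yc,zc
[[ 59.   24.  -78.   -3.    1.8 126. ]
 [ 58.9  23.  -81.   -3.    5.1 126.1]
 [ 58.6  23.  -75.   -3.   -0.4 128.4]
 [ 58.5  23.  -78.   -3.    2.4 127.3]]
```

>>> {"fn": "carry_out", "kwargs": {"plan": [{"dx": -6,"dy": 0,"dz": -5,"twist": 0,"fingers": 1},{"dx": -13,"dy": 0,"dz": -8,"twist": 0,"fingers": 1},{"dx": -20,"dy": 0,"dz": -11,"twist": 0,"fingers": 1},{"dx": -27,"dy": 0,"dz": -14,"twist": 0,"fingers": 1},{"dx": -34,"dy": 0,"dz": -17,"twist": 0,"fingers": 1}]}}

```text
clock: 11.17
eef_pos: [0.4552, -0.1929, 0.1557]
tool_rot: [0.661, 0.751, -0.0, 0.0]
ft_force: [-0.3, 0.1, -3.2]
grip_width: 0.0306
grasp_force: 59.7
```

Run:
```python
from h import *
goto(0,-100,56,0);fit_tilt('pics/s9.png')
cv2.imwrite("pics/s9c.png",cv2.resize(cv2.imread("pics/s9.png")[165:285,250:430],(800,533),interpolation=2))
```

```text
shift [ 2.8 -0.7 99.7] twist -0.2 | at coater [   0.7 -102.7  155.7] F [-0.3  0.1 -3.2] tq [-0.21 -0.01  0.02] w 30.6 g 59.7 t 11.1667 q6 1.04
score,tilt,grip s,dz,yc,zc
[[ 57.   24.  -72.   -3.  -37.  145.4]
 [ 56.6  23.  -72.   -3.  -36.5 146.5]
 [ 56.6  24.  -69.   -3.  -39.7 146.6]
 [ 56.4  24.  -78.   -3.  -31.5 142.9]]
```

View pics/s9c.png

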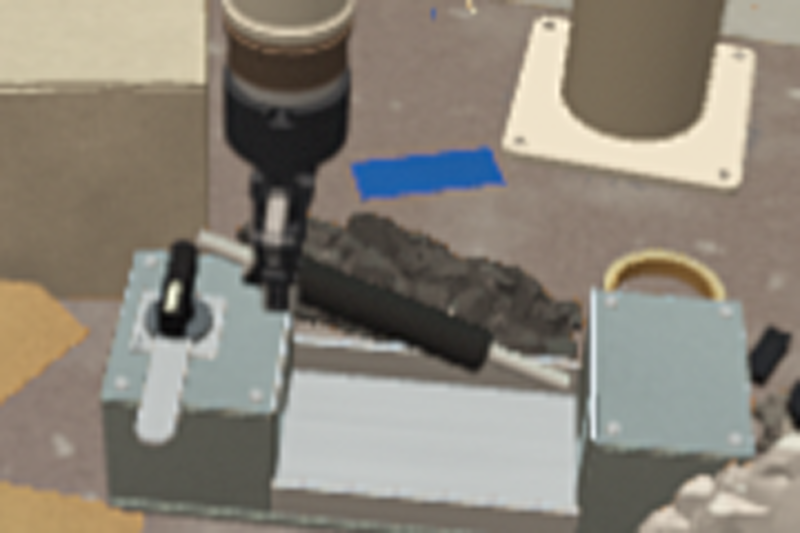

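Roller free of both housings: long tip at px (570,380), left of the cover edge at x≈590; short tip (200,238). Raise, then centre above the covers and level it by resting it lightly on them.

>>> {"fn": "carry_out", "kwargs": {"plan": [{"dx": 0,"dy": 0,"dz": -9,"twist": 0,"fingers": 1},{"dx": 0,"dy": 0,"dz": -20,"twist": 0,"fingers": 1},{"dx": 0,"dy": 0,"dz": -30,"twist": 0,"fingers": 1},{"dx": 0,"dy": 0,"dz": -40,"twist": 0,"fingers": 1},{"dx": 0,"dy": 0,"dz": -48,"twist": 0,"fingers": 1}]}}

```text
clock: 11.63
eef_pos: [0.4554, -0.192, 0.2048]
tool_rot: [0.66, 0.751, 0.0, 0.001]
ft_force: [0.3, -1.1, -3.1]
grip_width: 0.0305
grasp_force: 59.6
```

>>> {"fn": "carry_out", "kwargs": {"plan": [{"dx": 9,"dy": 0,"dz": 0,"twist": 0,"fingers": 1},{"dx": 18,"dy": 0,"dz": 0,"twist": 0,"fingers": 1},{"dx": 27,"dy": 0,"dz": 0,"twist": 0,"fingers": 1},{"dx": 36,"dy": 0,"dz": 0,"twist": 0,"fingers": 1},{"dx": 42,"dy": 0,"dz": 0,"twist": 0,"fingers": 1}]}}

```text
clock: 12.05
eef_pos: [0.4489, -0.1487, 0.2027]
tool_rot: [0.66, 0.751, -0.0, -0.001]
ft_force: [-0.4, 0.4, -3.4]
grip_width: 0.0303
grasp_force: 59.8
```

Run:
```python
from h import *
goto(0,-60,186,0);fit_tilt('pics/s10.png')
```

```text
shift [-1.9 -0.2 16.7] twist -0.1 | at coater [ 2.000e-01 -5.810e+01  2.027e+02] F [-0.4  0.4 -3.4] tq [-0.14  0.02  0.03] w 30.3 g 59.8 t 12.05 q6 1.12
score,tilt,grip s,dz,yc,zc
[[ 58.2  24.  -81.   -3.   15.9 188.7]
 [ 57.9  25.  -81.   -3.   15.3 187.5]
 [ 57.5  25.  -78.   -3.   12.6 188.7]
 [ 57.4  24.  -78.   -3.   13.2 190. ]]
```

>>> {"fn": "carry_out", "kwargs": {"plan": [{"dx": -2,"dy": 0,"dz": 3,"twist": 0,"fingers": 1},{"dx": -4,"dy": 0,"dz": 6,"twist": 0,"fingers": 1},{"dx": -6,"dy": 0,"dz": 9,"twist": 0,"fingers": 1},{"dx": -6,"dy": 0,"dz": 11,"twist": 0,"fingers": 0.28},{"dx": -6,"dy": 0,"dz": 13,"twist": 0,"fingers": 0.27}]}}

```text
clock: 12.52
eef_pos: [0.4503, -0.1569, 0.1897]
tool_rot: [0.661, 0.751, -0.0, -0.0]
ft_force: [0.5, -1.0, -3.5]
grip_width: 0.0316
grasp_force: 22.2
```

>>> {"fn": "carry_out", "kwargs": {"plan": [{"dx": 0,"dy": 0,"dz": 2,"twist": 0,"fingers": 0.26},{"dx": 0,"dy": 0,"dz": 4,"twist": 0,"fingers": 0.26},{"dx": 0,"dy": 0,"dz": 6,"twist": 0,"fingers": 0.26},{"dx": 0,"dy": 0,"dz": 8,"twist": 0,"fingers": 0.26},{"dx": 0,"dy": 0,"dz": 10,"twist": 0,"fingers": 0.26}]}}

```text
clock: 12.93
eef_pos: [0.4508, -0.1566, 0.1805]
tool_rot: [0.661, 0.751, 0.0, 0.0]
ft_force: [-0.8, -1.2, -1.3]
grip_width: 0.0316
grasp_force: 9.2
```

Run:
```python
from h import *
goto(0,-66,105,0);fit_tilt('pics/s11.png')
```

```text
shift [ 0.2 -1.1 75.5] twist -0.2 | at coater [  1.1 -66.2 180.5] F [-0.8 -1.2 -1.3] tq [-0.21 -0.02 -0.04] w 31.6 g 9.2 t 12.9333 q6 1.11
score,tilt,grip s,dz,yc,zc
[[ 53.9  23.  -81.    3.    8.4 173.8]
 [ 53.8  23.  -84.    3.   11.1 172.6]
 [ 53.6  23.  -87.    3.   13.9 171.5]
 [ 53.3  22.  -84.    3.   11.7 174. ]]
```

>>> {"fn": "carry_out", "kwargs": {"plan": [{"dx": 0,"dy": 0,"dz": 5,"twist": 0,"fingers": 0.26},{"dx": 0,"dy": 0,"dz": 10,"twist": 0,"fingers": 0.26},{"dx": 0,"dy": 0,"dz": 15,"twist": 0,"fingers": 0.26},{"dx": 0,"dy": 0,"dz": 20,"twist": 0,"fingers": 0.26},{"dx": 0,"dy": 0,"dz": 25,"twist": 0,"fingers": 0.26}]}}

```text
clock: 13.4
eef_pos: [0.4502, -0.1563, 0.1546]
tool_rot: [0.66, 0.751, -0.0, -0.0]
ft_force: [0.4, -1.2, -2.2]
grip_width: 0.0315
grasp_force: 8.9
```

Run:
```python
from h import *
goto(0,-66,105,0);fit_tilt('pics/s12.png')
```

```text
shift [-0.2 -0.5 49.6] twist -0.2 | at coater [  0.6 -65.8 154.6] F [ 0.4 -1.2 -2.2] tq [-0.17 -0.03 -0.03] w 31.5 g 8.9 t 13.4 q6 1.11
score,tilt,grip s,dz,yc,zc
[[ 50.8  12.  -75.   -3.    7.5 158. ]
 [ 50.8  11.  -78.   -3.   10.8 158.7]
 [ 50.6  12.  -78.   -3.   10.5 157.4]
 [ 50.   11.  -75.   -3.    7.8 159.3]]
```

>>> {"fn": "carry_out", "kwargs": {"plan": [{"dx": 0,"dy": 0,"dz": 7,"twist": 0,"fingers": 0.26},{"dx": 0,"dy": 0,"dz": 14,"twist": 0,"fingers": 0.26},{"dx": 0,"dy": 0,"dz": 21,"twist": 0,"fingers": 0.26},{"dx": 0,"dy": 0,"dz": 28,"twist": 0,"fingers": 0.26},{"dx": 0,"dy": 0,"dz": 34,"twist": 0,"fingers": 0.26}]}}

```text
clock: 13.87
eef_pos: [0.4502, -0.1563, 0.1203]
tool_rot: [0.661, 0.751, -0.0, -0.0]
ft_force: [-0.1, -0.9, -1.0]
grip_width: 0.0314
grasp_force: 8.7
```

>>> {"fn": "carry_out", "kwargs": {"plan": [{"dx": 0,"dy": 0,"dz": 1,"twist": 0,"fingers": 0.26},{"dx": 0,"dy": 0,"dz": 2,"twist": 0,"fingers": 0.26},{"dx": 0,"dy": 0,"dz": 3,"twist": 0,"fingers": 0.26},{"dx": 0,"dy": 0,"dz": 4,"twist": 0,"fingers": 0.26},{"dx": 0,"dy": 0,"dz": 5,"twist": 0,"fingers": 0.26}]}}

```text
clock: 14.28
eef_pos: [0.4505, -0.1562, 0.1164]
tool_rot: [0.66, 0.751, 0.0, 0.0]
ft_force: [-0.3, 0.8, -1.6]
grip_width: 0.0319
grasp_force: 8.7
```

Run:
```python
from h import *
goto(0,-66,105,0);fit_tilt('pics/s13.png')
```

```text
shift [-0.2 -0.9 11.4] twist -0.1 | at coater [  0.9 -65.8 116.4] F [-0.3  0.8 -1.6] tq [0.19 0.03 0.04] w 31.9 g 8.7 t 14.2833 q6 1.11
score,tilt,grip s,dz,yc,zc
[[ 51.9   2.  -72.   -3.    6.2 132.9]
 [ 51.6   1.  -72.   -3.    6.2 134.2]
 [ 51.5   2.  -69.   -3.    3.2 133. ]
 [ 51.2   1.  -69.   -3.    3.2 134.2]]
```

>>> {"fn": "carry_out", "kwargs": {"plan": [{"dx": 0,"dy": 0,"dz": 1,"twist": 0,"fingers": 0.26},{"dx": 0,"dy": 0,"dz": 2,"twist": 0,"fingers": 0.26},{"dx": 0,"dy": 0,"dz": 3,"twist": 0,"fingers": 0.26},{"dx": 0,"dy": 0,"dz": 4,"twist": 0,"fingers": 0.26},{"dx": 0,"dy": 0,"dz": 4,"twist": 0,"fingers": 0.26}]}}

```text
clock: 14.75
eef_pos: [0.4504, -0.1565, 0.1122]
tool_rot: [0.661, 0.751, -0.0, 0.0]
ft_force: [0.2, -1.1, -2.1]
grip_width: 0.0319
grasp_force: 8.6
```

>>> {"fn": "carry_out", "kwargs": {"plan": [{"dx": 0,"dy": 0,"dz": 1,"twist": 0,"fingers": 0.26},{"dx": 0,"dy": 0,"dz": 2,"twist": 0,"fingers": 0.26},{"dx": 0,"dy": 0,"dz": 3,"twist": 0,"fingers": 0.26},{"dx": 0,"dy": 0,"dz": 3,"twist": 0,"fingers": 0.26},{"dx": 0,"dy": 0,"dz": 3,"twist": 0,"fingers": 0.26}]}}

```text
clock: 15.17
eef_pos: [0.4505, -0.1566, 0.1093]
tool_rot: [0.661, 0.751, -0.0, 0.0]
ft_force: [-0.2, -1.9, -2.0]
grip_width: 0.0317
grasp_force: 8.6
```

Run:
```python
from h import *
goto(0,-66,105,0);fit_tilt('pics/s14.png')
```

```text
shift [ 0.1 -0.8  4.3] twist -0.2 | at coater [  0.8 -66.1 109.3] F [-0.2 -1.9 -2. ] tq [-0.12 -0.01 -0.04] w 31.7 g 8.6 t 15.1667 q6 1.11
score,tilt,grip s,dz,yc,zc
[[ 54.3   6.  -69.   -3.    2.5 121.1]
 [ 54.3   6.  -72.   -3.    5.5 120.8]
 [ 54.2   5.  -69.   -3.    2.6 122.3]
 [ 53.8   5.  -72.   -3.    5.6 122. ]]
```

Run:
```python
import cv2,numpy as np
from workcell import camera
f=lambda i:cv2.resize(i[190:270,265:425],(600,300),interpolation=2)
cv2.imwrite("pics/m.png",np.vstack([f(cv2.imread("pics/s13.png")),f(cv2.imread("pics/s14.png"))]))
```

```text
(no output)
```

View pics/m.png

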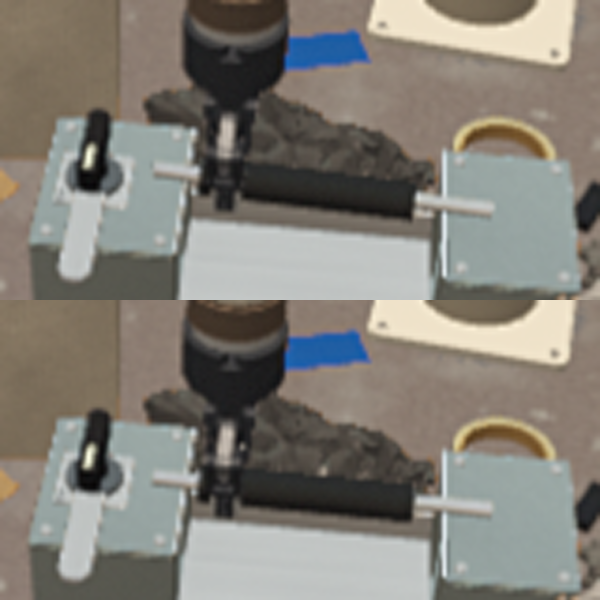

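Both frames: roller lies across both covers nearly level; tips in lower frame at (153,478) and (491,508). I compute tip heights from these pixels.

```bash
cat >> h.py <<'E'
def tip(c,uv,x=0):
    f=lambda p:(proj(c,W(q,[x/1e3,p[0]/1e3,p[1]/1e3]))[0]-uv)
    return least_squares(f,[0,150],x_scale=100).x.round(1)
E
python3 - <<'E'
from h import *
from workcell import camera
S=camera("side")
for n,(a,b) in {"s13":((155,168),(492,209)),"s14":((153,178),(491,208))}.items():
    for uv in(a,b): print(n,tip(S,np.array(uv)/3.75+[265-.4,190-.4]))
# rubber's edge line fit refs: cover corners check
print(tip(S,np.array([193,128])/3.75+[265-.4,190-.4],-70),tip(S,np.array([443,152])/3.75+[265-.4,190-.4],-70))
goto(0,-66,105,0)
E
```

```text
s13 [-121.   136.9]
s13 [137.7 125.8]
s14 [-122.5  126.1]
s14 [136.8 126.7]
[-98.8 117.6] [101.7 115.7]
shift [ 0.1 -0.8  4.4] twist -0.2 | at coater [  0.8 -66.1 109.4] F [ 0.5 -1.3 -1.7] tq [-0.12  0.03  0.06] w 31.5 g 8.6 t 15.2667 q6 1.11
```

>>> {"fn": "carry_out", "kwargs": {"plan": [{"dx": 0,"dy": 0,"dz": 0.5,"twist": 0,"fingers": 0.26},{"dx": 0,"dy": 0,"dz": 1,"twist": 0,"fingers": 0.26},{"dx": 0,"dy": 0,"dz": 1.5,"twist": 0,"fingers": 0.26},{"dx": 0,"dy": 0,"dz": 1.5,"twist": 0,"fingers": 0.26},{"dx": 0,"dy": 0,"dz": 1.5,"twist": 0,"fingers": 0.26}]}}

```text
clock: 15.68
eef_pos: [0.4506, -0.1565, 0.1082]
tool_rot: [0.661, 0.751, 0.0, 0.0]
ft_force: [-1.8, -1.2, 1.5]
grip_width: 0.0316
grasp_force: 8.9
```

>>> {"fn": "carry_out", "kwargs": {"plan": [{"dx": 0,"dy": 0,"dz": 0.5,"twist": 0,"fingers": 0.26},{"dx": 0,"dy": 0,"dz": 1,"twist": 0,"fingers": 0.26},{"dx": 0,"dy": 0,"dz": 1.5,"twist": 0,"fingers": 0.26},{"dx": 0,"dy": 0,"dz": 1.5,"twist": 0,"fingers": 0.26},{"dx": 0,"dy": 0,"dz": 1.5,"twist": 0,"fingers": 0.26}]}}

```text
clock: 16.1
eef_pos: [0.4506, -0.1566, 0.1079]
tool_rot: [0.661, 0.751, 0.0, 0.001]
ft_force: [-5.0, 0.4, 11.5]
grip_width: 0.0317
grasp_force: 9.6
```

>>> {"fn": "carry_out", "kwargs": {"plan": [{"dx": 0,"dy": 0,"dz": -1.5,"twist": 0,"fingers": 0.27},{"dx": 0,"dy": 0,"dz": -1.5,"twist": 0,"fingers": 0.4},{"dx": 0,"dy": 0,"dz": -1.5,"twist": 0,"fingers": 1},{"dx": 0,"dy": 0,"dz": -1.5,"twist": 0,"fingers": 1},{"dx": 0,"dy": 0,"dz": -1.5,"twist": 0,"fingers": 1}]}}

```text
clock: 16.52
eef_pos: [0.4507, -0.1564, 0.1083]
tool_rot: [0.66, 0.751, 0.0, 0.0]
ft_force: [-0.8, -0.1, 5.9]
grip_width: 0.0303
grasp_force: 59.7
```

>>> {"fn": "carry_out", "kwargs": {"plan": [{"dx": 0,"dy": 0,"dz": -4,"twist": 0,"fingers": 1},{"dx": 0,"dy": 0,"dz": -10,"twist": 0,"fingers": 1},{"dx": 0,"dy": 0,"dz": -20,"twist": 0,"fingers": 1},{"dx": 0,"dy": 0,"dz": -30,"twist": 0,"fingers": 1},{"dx": 0,"dy": 0,"dz": -40,"twist": 0,"fingers": 1}]}}

```text
clock: 16.93
eef_pos: [0.4499, -0.1562, 0.1476]
tool_rot: [0.66, 0.751, -0.0, -0.001]
ft_force: [0.1, -0.4, -2.4]
grip_width: 0.0304
grasp_force: 59.5
```

>>> {"fn": "carry_out", "kwargs": {"plan": [{"dx": 0,"dy": 0,"dz": -15,"twist": 0,"fingers": 1},{"dx": 0,"dy": 0,"dz": -30,"twist": 0,"fingers": 1},{"dx": 0,"dy": 0,"dz": -45,"twist": 0,"fingers": 1},{"dx": 0,"dy": 0,"dz": -57,"twist": 0,"fingers": 1},{"dx": 0,"dy": 0,"dz": -65,"twist": 0,"fingers": 1}]}}

```text
clock: 17.35
eef_pos: [0.4507, -0.1564, 0.2138]
tool_rot: [0.66, 0.751, 0.0, 0.0]
ft_force: [0.8, -0.0, -4.1]
grip_width: 0.0306
grasp_force: 59.6
```

>>> {"fn": "carry_out", "kwargs": {"plan": [{"dx": 0,"dy": 0,"dz": 0,"twist": 0,"fingers": 1},{"dx": 0,"dy": 0,"dz": 0,"twist": 0,"fingers": 1},{"dx": 0,"dy": 0,"dz": 0,"twist": 0,"fingers": 1},{"dx": 0,"dy": 0,"dz": 0,"twist": 0,"fingers": 1},{"dx": 0,"dy": 0,"dz": 0,"twist": 0,"fingers": 1}]}}

```text
clock: 17.77
eef_pos: [0.4499, -0.1562, 0.2118]
tool_rot: [0.661, 0.751, -0.0, -0.001]
ft_force: [-0.5, 0.0, -3.5]
grip_width: 0.0307
grasp_force: 59.6
```

Run:
```python
from h import *
goto(0,-66,213,0);fit_tilt('pics/s15.png')
# bright (shaft) pixels: compare image to predicted tips for level
from workcell import camera
S=camera("side");T=camera("top")
g=cv2.cvtColor(S["image"],cv2.COLOR_RGB2GRAY)
for z in(225,231):
    print(z,proj(S,W(q,np.array([[0,-124,z],[0,-95,z],[0,76,z],[0,136,z]])/1e3)).round(1))
# shaft centreline: brightest row per column near the prediction
a=proj(S,W(q,np.array([[0,-124,228],[0,136,228]])/1e3))
for u in list(range(int(a[0,0])-3,int(a[0,0])+16,2))+list(range(int(a[1,0])-26,int(a[1,0])+6,3)):
    v0=int(np.interp(u,a[:,0],a[:,1]));col=g[v0-9:v0+10,u].astype(int);print(u,v0-9,col.tolist())
```

```text
shift [-0.3 -0.2 -1.2] twist -0.2 | at coater [ 2.000e-01 -6.570e+01  2.118e+02] F [-0.5  0.  -3.5] tq [-0.18 -0.03 -0.02] w 30.7 g 59.6 t 17.7667 q6 1.11
score,tilt,grip s,dz,yc,zc
[[ 56.2   1.  -75.   -3.    9.3 229.5]
 [ 56.1   1.  -78.   -3.   12.3 229.5]
 [ 56.1   2.  -75.   -3.    9.2 228.2]
 [ 55.9   3.  -75.    0.    9.2 229.9]]
225 [[305.  211.1]
 [315.6 212. ]
 [378.3 217.4]
 [400.5 219.4]]
231 [[305.  209.4]
 [315.6 210.3]
 [378.6 215.8]
 [400.8 217.7]]
302 201 [127, 129, 131, 131, 129, 128, 128, 128, 131, 133, 131, 130, 132, 131, 131, 130, 130, 131, 130]
304 201 [128, 128, 129, 132, 132, 130, 126, 124, 129, 130, 130, 130, 130, 133, 121, 86, 56, 48, 64]
306 201 [130, 129, 127, 127, 127, 126, 141, 173, 184, 159, 122, 116, 133, 120, 86, 84, 77, 60, 56]
308 201 [129, 128, 128, 131, 129, 126, 144, 178, 193, 176, 132, 108, 118, 89, 75, 78, 82, 75, 65]
310 201 [131, 130, 129, 129, 129, 127, 134, 168, 195, 186, 145, 107, 109, 88, 77, 72, 77, 83, 74]
312 201 [130, 130, 131, 130, 132, 126, 127, 163, 198, 191, 159, 116, 111, 95, 84, 83, 82, 73, 74]
314 202 [126, 127, 126, 128, 128, 
[... 751 characters left out ...]
148, 142, 136, 131, 126, 125, 136, 170, 198, 186, 140, 106, 128, 129, 127, 130, 139, 166]
389 208 [147, 145, 139, 137, 135, 131, 126, 126, 162, 202, 194, 158, 113, 116, 131, 167, 196, 172, 117]
392 208 [147, 142, 142, 140, 136, 134, 133, 129, 152, 192, 197, 176, 124, 128, 177, 179, 114, 75, 76]
395 209 [142, 140, 138, 135, 132, 127, 126, 141, 178, 199, 186, 146, 151, 187, 126, 78, 79, 93, 119]
398 209 [143, 141, 138, 135, 129, 130, 130, 133, 167, 201, 195, 164, 142, 165, 122, 84, 84, 93, 117]
401 209 [141, 141, 139, 138, 134, 131, 130, 129, 151, 187, 194, 175, 141, 154, 152, 95, 87, 90, 107]
404 209 [133, 137, 139, 138, 136, 129, 129, 129, 127, 129, 126, 128, 129, 150, 176, 155, 100, 90, 94]
```

>>> {"fn": "carry_out", "kwargs": {"plan": [{"dx": 0,"dy": 0,"dz": -2,"twist": 0,"fingers": 1},{"dx": 0,"dy": 0,"dz": -2,"twist": 0,"fingers": 1},{"dx": 0,"dy": 0,"dz": -2,"twist": 0,"fingers": 1},{"dx": 0,"dy": 0,"dz": -2,"twist": 0,"fingers": 1},{"dx": 0,"dy": 0,"dz": -2,"twist": 0,"fingers": 1}]}}

```text
clock: 18.33
eef_pos: [0.4505, -0.1564, 0.2149]
tool_rot: [0.661, 0.751, 0.0, 0.0]
ft_force: [-0.0, -1.1, -3.4]
grip_width: 0.0302
grasp_force: 59.6
```

>>> {"fn": "carry_out", "kwargs": {"plan": [{"dx": 0,"dy": 0,"dz": 0,"twist": 0,"fingers": 1},{"dx": 0,"dy": 0,"dz": 0,"twist": 0,"fingers": 1},{"dx": 0,"dy": 0,"dz": 0,"twist": 0,"fingers": 1},{"dx": 0,"dy": 0,"dz": 0,"twist": 0,"fingers": 1},{"dx": 0,"dy": 0,"dz": 0,"twist": 0,"fingers": 1}]}}

```text
clock: 18.75
eef_pos: [0.4505, -0.1564, 0.2148]
tool_rot: [0.661, 0.751, 0.0, -0.0]
ft_force: [0.4, -0.3, -3.1]
grip_width: 0.0306
grasp_force: 59.6
```

Run:
```python
from h import *
from workcell import camera
goto(0,-66,213,0)
S=camera("side");g=cv2.cvtColor(S["image"],cv2.COLOR_RGB2GRAY).astype(float)
def row(u,v):
    w=(g[v-4:v+5,u]-140).clip(0);return (w*np.arange(v-4,v+5)).sum()/w.sum()
a=np.mean([tip(S,[u,row(u,209)]) for u in(306,308,310,312)],0);b=np.mean([tip(S,[u,row(u,217)]) for u in(380,383,386,389)],0)
print(a,b,np.degrees(np.arctan2(a[1]-b[1],b[0]-a[0])))
```

```text
shift [-0.  -0.8  1.8] twist -0.2 | at coater [  0.8 -66.  214.8] F [ 0.4 -0.3 -3.1] tq [-0.19 -0.07 -0.  ] w 30.6 g 59.6 t 18.75 q6 1.11
[-113.2  235.9] [ 92.   230.95] 1.3818670330298743
```

```bash
python3 -c "
from workcell import job_done
print(job_done())"
```

```text
the job is handed in; nothing more can be done
None
```

The job is handed in: the isolator is off and the roller is out. I finished holding it still, about 1.4° from level by camera estimate, with its underside roughly 100 mm above the covers. I set it down lightly on both covers along the way to level it.

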